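# Draw a filter plate from its case and hold it up to the light panel

### The arm

A 6-joint arm with a two-finger parallel gripper is mounted at the origin on a cart in front of the work surface, level with it; the furniture and walls round the work are solid. World frame = base frame: x ahead of the robot, y to its left, z up, the work surface at z = 0. Lengths are in mm, angles in rad, forces in N, time in s.
With the tool pointing down it reaches from about 275 to 1000 mm from the base axis. Payload 8.4 kg.
Tool frame: the origin (TCP) lies at the very end of the fingers, on their centre line; the grasp point (between the pads) lies 19 mm behind it; y points along the fingers, x is the direction in which the jaws open and shut, and the axes are right-handed (so a half turn about y gives the same grasp; the last joint's range is limited). The gripper opens to 85 mm and grips with 20 to 120 N. Pads are 22 mm wide; open, the fingers measure 114 mm over their backs; the gripper's body (76 mm by 85 mm) begins 54 mm behind the grasp point. The pads swing forward as they close: fully open they stand 13 mm farther back than shut.
Start: joints at [1.154, 0.353, 1.633, -0, 1.155, -0.002], TCP at [251.878, 572.001, 231.281] pointing down, gripper open.
Joint ranges: [-2.63, 2.63], [-0.92, 2.1], [0.06, 2.66], [-1.3, 4.44], [0, 2.69], [-3.02, 3.02]. Speed limits (rad/s): [2.22, 2.22, 2.79, 3.14, 3.14, 3.14].

### API

Orientations are given as [roll, pitch, yaw] about the fixed x, y, z axes, in that order (R = Rz(yaw) Ry(pitch) Rx(roll)).
In Python, from rig import r gives the robot as it stands.
- The arm moves only by the tool servo_tool, never from a script. Its argument "motion" is a list of rows, each a list of 7 numbers: the opening, from -1 (shut) to 1 (fully open), then the shift along the tool's x, y, z in m, then the turn, a rotation vector about the tool's x, y, z in units of 10 degrees (1.0 is 10 degrees). A call has 1 to 12 rows; each row is the pose to reach, as a shift and turn from the pose commanded when the call began, along the tool's axes at that moment; what a row does not reach only later rows make up. A row lasts 1/8 s, in which the tool goes at most 62.5 mm and 10.7 degrees, less where a joint would pass 70% of its speed; a pose out of reach is approached as far as the arm can. A call with a gripper value outside its range is refused whole. The fingers move at their own pace and stop on an object; "grip_force" is the grip in N (left out, the last holds). Time passes only in rows, so rows that repeat a pose let the fingers close. It gives the time, the measured TCP pose, the force and the opening at its end, in the units of the state.
- r.sense(): the state, without advancing time (a new reading comes with each control period).
- r.grab_frame(name): name is "side" or "top"; returns the picture (480x640x3 uint8, red, green, blue); there is no depth.
- r.calibration(name): a dict with "fx", "fy", "cx", "cy" (pixels), "R" (3x3) and "t" (3): a world point X has camera coordinates R X + t. Camera axes: x right, y down, z forward; pixel columns grow to the right and rows downward; lengths in mm; the calibration is good to about 2 mm. A picture is of the moment at which its call begins. calibration takes no time and is no camera call.
- r.sign_off(): hands the job in, once; it reports no verdict.
The state is a dict: "clock": time; "qpos": joint angles; "qvel": joint speeds; "joint_efforts": joint torques, N m; "eef_pos": TCP position; "tcp_rot": TCP orientation; "contact_force": force on the tool from outside, world axes, zero at the start; "wrist_torque": the same for the moment, N m; "opening": opening from 0.0 (shut) to 1.0 (fully open).
Only numpy, scipy, OpenCV 4.12 (cv2) and the standard library are available. Lean on these libraries where they do the work, as an engineer would, in place of code of your own. Each camera call takes 0.05 s, during which the arm holds its last target. There are 200 camera calls.

### The job

Lift the hinged cover flap of the filter case right back so that it stays open, draw out the plate with the round grip and leave the one with the wide bar-shaped grip in its slot. Hold the round-gripped plate up in front of the white light panel, upright, centred and with its flat face parallel to the panel, about 5 cm away from it, and finish while still holding it there. Do not knock over or shift the bottle, eyepiece, dish and pot standing around.

Things in the scene. Friction and masses are not known exactly. Their poses are not given: they have to be found in the camera images.
- case: Grey filter case, fixed to the worktop: a block 120 x 150 x 56 mm (x, y, z) with a hinged grey hood (the flap) over it. Origin at the centre of the underside; x points from its front (lifting tab) to its back (hinge), z up. Two upright slots, open at the top face (z = 56 mm), lie side by side at x = -25 mm, y = +33 and -33 mm; each is 7 mm (x) by 48 mm (y) and 50 mm deep and holds one plate. Which plate is in which slot varies.
- flap (a joint): Angle of the flap: 0 shut, 1.9 fully open against its stop, leaning back; turning about the hinge at the back edge of the case. It is light (0.15 kg, weak friction): let go below about 1.2 rad it falls shut, beyond about 1.3 rad it falls open by itself. The hood is 120 x 150 x 47 mm with 3 mm walls and covers the plates' grips; shut, its top is 104 mm above the worktop. Opened fully, nothing of it reaches forward of the hinge line above the case.
- flap_tab (a point): Point in the flap's lifting tab, a flat tongue on the middle of the hood's front wall: 28 mm wide (case y), 10 mm thick, standing out 41 mm to the front. The point lies midway in its thickness and width, 26 mm out from the wall; axes as those of the flap (equal to the case's when shut), 79 mm above the worktop when shut. Pinched across its 28 mm width it can turn between the fingers as the flap swings.
- flap_hinge (a point): Middle of the hinge line, which runs along the case's y; at x = 60 mm, z = 57 mm in the case. From it the tab point lies 146 mm to the front and 22 mm up when shut.
- round_grip (a point): Centre of the round grip of the wanted plate: an upright black disc 26 mm in diameter and 10 mm thick (along its x), 84 mm above the worktop while in the slot. Below it the plate: aluminium, 4 mm thick (x), 44 mm wide (y), 60 mm high with a round 30 mm glass window. Axes: x square to the plate's flat face, z up the plate. The plate's lower edge is 78 mm below this point. It weighs about 40 g.
- round_window (a point): Centre of the round window of that plate, 48 mm below the grip's centre; same axes.
- bar_grip (a point): Middle of the grip of the other plate, a black straight-sided bar 10 x 38 x 16 mm (x, y, z), its top 92 mm above the worktop; that plate is alike otherwise but has a square window. It stays in its slot.
- panel_face (a point): Centre of the white face of the light panel (fixed, upright, 120 mm wide, 130 mm high, 18 mm thick, on a flat foot that stands out 13 mm in front of the face and is 8 mm high). 72 mm above the worktop. Axes: x points from the face back into the panel, so the place in front of the face is at negative x; y across it, z up.
- dropper_mid (a point): Bystander: dropper bottle, 33 mm in diameter, 100 mm high; point at its centre.
- ocular_mid (a point): Bystander: black microscope eyepiece, 30 mm in diameter, 42 mm high, upright; point at its centre.
- dish_mid (a point): Bystander: petri dish, 61 mm in diameter, 15 mm high; point at its centre.
- pot_mid (a point): Bystander: small white pot with a black screw lid, 33 mm in diameter, 49 mm high; point at its centre.
- round_plate: The wanted plate as a whole; origin at the middle of its lower edge, axes as those of its grip.
- light_panel: The light panel as a whole; origin under its middle on the worktop, axes as those of its face.

How it is judged:
By the outcome, as a careful person would: the job done as asked, in the order asked, and still so for the second after the job is handed in, while the arm keeps its last pose, push and grip.
It also fails if it takes over 45 s, if anything falls off the work surface, if the arm or the gripper's body presses on something with over 40 N, if the wrist force passes 120 N, or if a joint passes its speed limit or range.

## Working session

There is one attempt and no reset: what is moved stays moved. The work goes in short steps, Python scripts to look and compute and a tool call to move; the robot and the scene stay as the last step left them, time stands still between calls to the robot, and variables do not carry over. Pictures are saved under pics/ and viewed, on a budget of 10 in all, crops included, one or two more only if the job needs it, and the job is handed in when it is done.

Besides the shell and the picture viewer there is one more tool, called after ">>>" in YAML: its name, and indented under it one key for each argument. servo_tool: Moves the arm, as the interface text tells. Its arguments: {"type":"object","properties":{"motion":{"type":"array","items":{"type":"array","items":{"type":"number"}}},"grip_force":{"type":"number"}},"required":["motion"]}

```bash
mkdir -p pics; ls; python3 - <<'E'
from rig import r
import cv2,numpy as np
np.set_printoptions(precision=3,suppress=True)
for n in("side","top"):
    f=r.grab_frame(n); cv2.imwrite(f"pics/{n}0.png",f[:,:,::-1]); c=r.calibration(n)
    print(n,c["fx"],c["fy"],c["cx"],c["cy"],c["R"],c["t"],-np.array(c["R"]).T@c["t"])
print(r.sense())
E
```

```text
pics
side 611.831863579333 611.831863579333 310.1655060854726 240.8243125525711 [[-0.998  0.056 -0.011]
 [ 0.036  0.452 -0.891]
 [-0.045 -0.89  -0.454]] [ 523.748   52.676 1474.209] [ 587.692 1258.693  721.587]
top 550.118740984081 550.118740984081 317.03458562565635 239.5812601994373 [[-0.008 -1.    -0.001]
 [-0.994  0.008 -0.113]
 [ 0.113 -0.    -0.994]] [ -21.54   537.855 1359.151] [ 380.299  -25.574 1411.298]
{'clock': 0.1, 'qpos': array([ 1.154,  0.354,  1.634,  0.   ,  1.155, -0.002]), 'qvel': array([ 0.   , -0.003,  0.   , -0.001, -0.001,  0.001]), 'joint_efforts': array([ -0.   , -60.635, -34.282,  -0.   ,   0.004,   0.   ]), 'eef_pos': array([251.708, 571.623, 230.653]), 'tcp_rot': array([-1.571,  0.001,  1.156]), 'contact_force': array([-0.583, -0.606, -0.012]), 'wrist_torque': array([ 0.019,  0.016, -0.016]), 'opening': 1.0012028220147982}
```

View pics/side0.png

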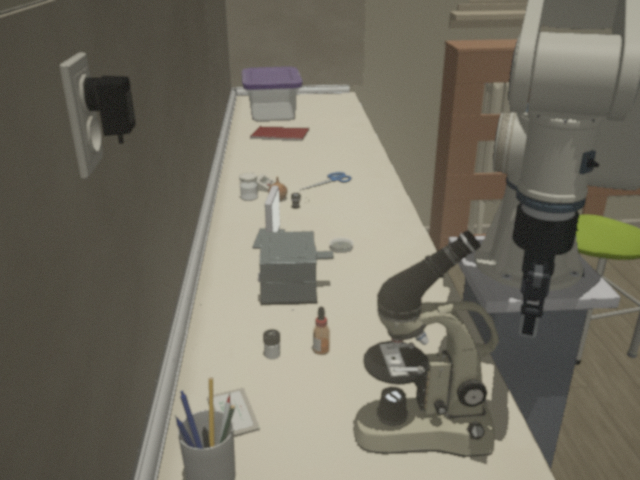

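View pics/top0.png

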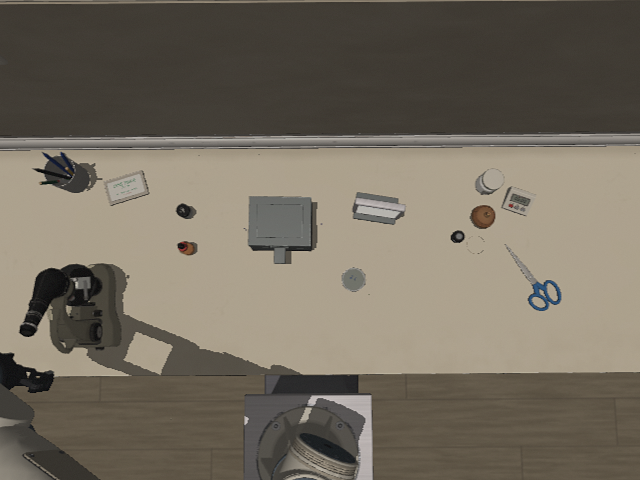

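```bash
python3 - <<'E'
import cv2,numpy as np
t=cv2.imread("pics/top0.png");s=cv2.imread("pics/side0.png")
a=cv2.resize(t[180:300,240:410],None,fx=4.7,fy=4.7,interpolation=cv2.INTER_CUBIC)[:,:800]
cv2.imwrite("pics/tc.png",a)
b=cv2.resize(s[170:310,230:380],None,fx=4.2,fy=4.2,interpolation=cv2.INTER_CUBIC)
cv2.imwrite("pics/sc.png",b)
E
```

```text
(no output)
```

View pics/tc.png

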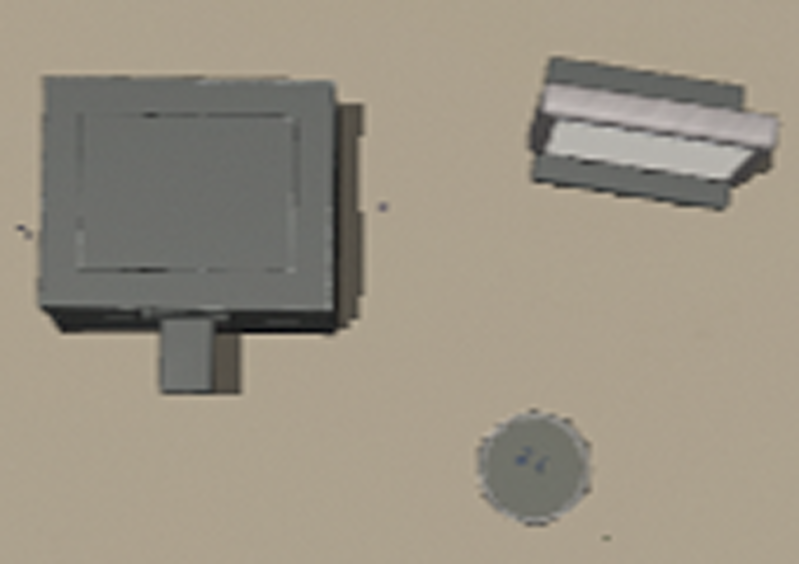

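View pics/sc.png

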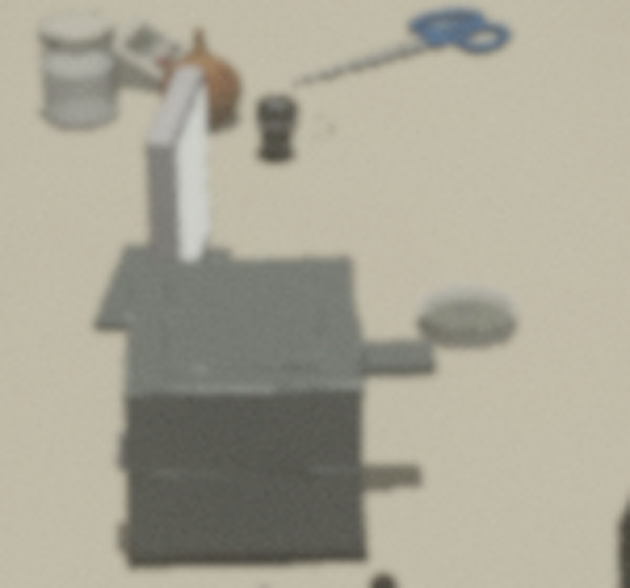

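```bash
cat > h.py <<'E'
import numpy as np
from rig import r
np.set_printoptions(precision=2,suppress=True)
def ray(n,u,v,z):
    c=r.calibration(n);R=np.array(c["R"]);C=-R.T@np.array(c["t"])
    d=R.T@np.array([(u-c["cx"])/c["fx"],(v-c["cy"])/c["fy"],1]); return C+d*(z-C[2])/d[2]
def pix(n,X):
    c=r.calibration(n);p=np.array(c["R"])@X+np.array(c["t"]);return p[:2]/p[2]*c["fx"]+[c["cx"],c["cy"]]
T=lambda u,v,z:ray("top",240+(u+.5)/4.7-.5,180+(v+.5)/4.7-.5,z)
S=lambda u,v,z:ray("side",230+(u+.5)/4.2-.5,170+(v+.5)/4.2-.5,z)
E
python3 - <<'E'
from h import *
def show(nm,f,pts,z):
    P=np.array([f(u,v,z) for u,v in pts]);print(nm,P[:,:2].tolist() if 0 else P[:,:2].ravel(),"mean",P[:,:2].mean(0))
    d=np.diff(P[:,:2],axis=0);print("   len",np.hypot(*d.T),"ang",np.degrees(np.arctan2(d[:,1],d[:,0])))
show("casetop",T,[(40,75),(333,82),(335,308),(38,308)],104)
show("casetop side",S,[(128,392),(362,392),(352,258),(136,256)],104)
show("tab",T,[(162,320),(214,322),(212,393),(159,393)],84)
show("tab side",S,[(362,373),(435,373),(432,342),(360,342)],84)
show("panel top",T,[(547,83),(778,118),(773,147),(543,113)],137)
show("panel top side",S,[(148,146),(177,146),(207,70),(180,68)],137)
show("face bottom",T,[(545,152),(728,182)],8)
show("foot",T,[(550,57),(745,90),(725,210),(533,183)],8)
for n,u,v,z in [("dish",535,467,8)]: print(n,T(u,v,z))
for n,u,v,z in [("drop",184,248,100),("pot",183,210,49),("ocular",457,236,42)]: print(n,ray("top",u,v,z))
for n,u,v,z in [("drop",321,311,100),("pot",271,334,49),("ocular",296,195,42)]: print(n,ray("side",u,v,z))
E
```

```text
casetop [637.57 139.69 632.7  -10.77 516.05 -11.02 517.26 139.96] mean [575.9   64.46]
   len [150.54 116.65 150.98] ang [ -91.85 -179.88   89.54]
casetop side [635.77 140.25 520.14 149.13 515.85  -1.76 633.9  -13.65] mean [576.41  68.49]
   len [115.97 150.95 118.66] ang [175.61 -91.63  -5.75]
tab [512.62  78.48 511.37  51.66 474.7   52.74 474.92  79.99] mean [493.4   65.72]
   len [26.85 36.69 27.25] ang [-92.67 178.31  89.54]
tab side [516.64  93.   479.    95.9  477.5   61.71 515.49  58.76] mean [497.16  77.34]
   len [37.76 34.23 38.1 ] ang [175.59 -92.5   -4.44]
panel top [ 624.96 -118.23  606.27 -233.34  591.63 -230.46  609.75 -115.99] mean [ 608.15 -174.5 ]
   len [116.62  14.93 115.9 ] ang [-99.22 168.89  81.  ]
panel top side [ 626.56  -88.36  610.08  -87.01  591.77 -201.36  608.18 -206.01] mean [ 609.15 -145.69]
   len [ 16.54 115.8   17.06] ang [175.3  -99.1  -15.84]
face bottom [ 611.25 -125.89  593.78 -226.02] mean [ 602.52 -175.96]
   len [101.64] ang [-99.9]
foot [ 664.28 -129.49  644.93 -236.61  578.29 -224.    594.09 -119.04] mean [ 620.4  -177.28]
   len [108.84  67.82 106.15] ang [-100.24  169.29   81.44]
dish [ 438.55 -117.73    8.  ]
drop [512.01 292.99 100.  ]
pot [612.94 309.75  49.  ]
ocular [ 542.58 -376.73   42.  ]
drop [521.92 322.92 100.  ]
pot [615.21 316.35  49.  ]
ocular [ 544.13 -367.44   42.  ]
```

```bash
python3 - <<'E'
from h import *
import cv2
s=cv2.imread("pics/side0.png");t=cv2.imread("pics/top0.png")
def box(c,yaw,hx,hy,z0,z1):
    a=np.radians(yaw);R=np.array([[np.cos(a),-np.sin(a)],[np.sin(a),np.cos(a)]])
    B=[R@np.array([x,y])+c for x,y in((-hx,-hy),(hx,-hy),(hx,hy),(-hx,hy))]
    return [[np.r_[b,z] for b in B] for z in(z0,z1)]
O=[]
a=np.radians(-9.6);ax=np.array([np.cos(a),np.sin(a)])
boxes=[box(np.array([576,65]),-1,60,75,0,104),box(np.array([601.5,-174.5])+9*ax,-9.6,9,60,7,137),box(np.array([495.5,66.5]),-1,20.5,14,74,84)]
for n,im,(x0,y0,x1,y1),k in(("side",s,(230,170,380,310),4),("top",t,(240,180,410,300),4)):
    c=cv2.resize(im[y0:y1,x0:x1],None,fx=k,fy=k,interpolation=cv2.INTER_CUBIC)
    for b in boxes:
        q=[[((pix(n,p)-[x0,y0]+.5)*k).astype(int) for p in l] for l in b]
        for l in q: cv2.polylines(c,[np.array(l)],True,(0,0,255),1)
    O.append(c)
w=max(o.shape[1] for o in O);O=[cv2.copyMakeBorder(o,0,0,0,w-o.shape[1],0) for o in O]
o=np.vstack(O);cv2.imwrite("pics/ov.png",cv2.resize(o,None,fx=600/o.shape[0],fy=600/o.shape[0]) if 0 else np.vstack(O)[:,:])
cv2.imwrite("pics/ov.png",O[0])
P=lambda x,y,z:print(pix("top",np.array([x,y,z])),pix("side",np.array([x,y,z])))
P(*r.sense()["eef_pos"])
E
```

```text
[ 34.32 366.01] [527.79 323.44]
```

View pics/ov.png

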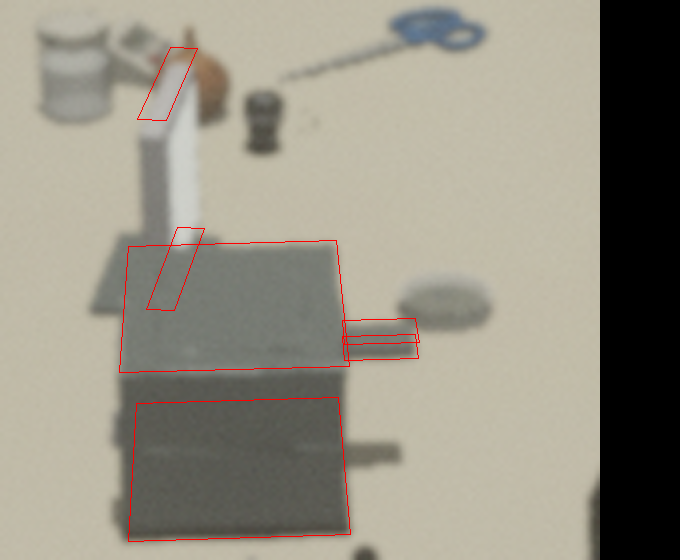

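```bash
python3 - <<'E'
from h import *
for X in [(438.5,-117.7,8),(664.3,-129.5,8),(594,-119,8),(542.6,-376.7,42),(613,309.7,49),(613,309.7,0),(512,293,100)]:
    p=pix("side",np.array(X,float));print(X,p,(p-[230,170]+.5)*4)
E
```

```text
(438.5, -117.7, 8) [341.33 243.93] [447.34 297.71]
(664.3, -129.5, 8) [252.42 244.98] [ 91.66 301.94]
(594, -119, 8) [280.13 245.89] [202.52 305.56]
(542.6, -376.7, 42) [296.42 193.75] [267.67  96.98]
(613, 309.7, 49) [272.18 331.87] [170.73 649.47]
(613, 309.7, 0) [273.19 352.96] [174.76 733.82]
(512, 293, 100) [325.14 301.92] [382.54 529.67]
```

```bash
cat >> h.py <<'E'
from scipy.spatial.transform import Rotation as Ro
def go(*tg):
    s=r.sense();R0=Ro.from_euler("xyz",s["tcp_rot"]);print(s["clock"],s["eef_pos"],np.degrees(s["tcp_rot"]),s["opening"],s["contact_force"])
    for x,y,z,yaw in tg:
        R1=Ro.from_euler("xyz",[-90,0,yaw],degrees=True)
        print((x,y,z,yaw),np.round(R0.inv().apply(np.array([x,y,z])-s["eef_pos"])/1000,4),np.round(np.degrees((R0.inv()*R1).as_rotvec())/10,2))
E
python3 -c "
from h import *
go((225,400,260,66),(300,66.5,220,89),(420,66.5,180,89),(490,66.5,140,89))"
```

```text
0.1 [251.71 571.62 230.65] [-90.     0.07  66.23] 1.0012028220147982 [-0.58 -0.61 -0.01]
(225, 400, 260, 66) [-0.17 -0.03 -0.04] [-0.    0.02 -0.01]
(300, 66.5, 220, 89) [-0.44  0.01 -0.25] [-0.   -2.28 -0.01]
(420, 66.5, 180, 89) [-0.39  0.05 -0.36] [-0.   -2.28 -0.01]
(490, 66.5, 140, 89) [-0.37  0.09 -0.42] [-0.   -2.28 -0.01]
```

>>> servo_tool:
  motion:
    - [1, -0.06, -0.01, -0.013, 0, 0, 0]
    - [1, -0.115, -0.02, -0.026, 0, 0, 0]
    - [1, -0.17, -0.03, -0.04, 0, 0, 0]
    - [1, -0.225, -0.02, -0.08, 0, -0.5, 0]
    - [1, -0.28, -0.01, -0.12, 0, -1, 0]
    - [1, -0.335, 0, -0.165, 0, -1.5, 0]
    - [1, -0.39, 0.005, -0.21, 0, -2, 0]
    - [1, -0.44, 0.01, -0.25, 0, -2.28, 0]
    - [1, -0.415, 0.03, -0.305, 0, -2.28, 0]
    - [1, -0.39, 0.05, -0.36, 0, -2.28, 0]
    - [1, -0.37, 0.09, -0.42, 0, -2.28, 0]
    - [1, -0.37, 0.09, -0.42, 0, -2.28, 0]

```text
clock: 1.6
eef_pos: [489.0, 63.4, 139.3]
tcp_rot: [-1.569, 0.0, 1.553]
contact_force: [-0.9, -0.5, -0.2]
opening: 1.001
```

```bash
sed -i 's/precision=2/precision=4/' h.py; python3 -c "
from h import *
go((490,66.5,140,89),(489,66.5,60,89))"
```

```text
1.6 [488.9813  63.4061 139.282 ] [-89.9229   0.0152  88.9662] 1.0005530551666395 [-0.927  -0.5171 -0.164 ]
(490, 66.5, 140, 89) [ 0.0031 -0.0007 -0.001 ] [-0.01 -0.   -0.  ]
(489, 66.5, 60, 89) [ 0.0031  0.0793 -0.0001] [-0.01 -0.   -0.  ]
```

>>> servo_tool:
  motion:
    - [1, 0.003, 0.04, 0, 0, 0, 0]
    - [1, 0.003, 0.081, 0, 0, 0, 0]
    - [1, 0.003, 0.081, 0, 0, 0, 0]
    - [-1, 0.003, 0.081, 0, 0, 0, 0]
    - [-1, 0.003, 0.081, 0, 0, 0, 0]
    - [-1, 0.003, 0.081, 0, 0, 0, 0]
    - [-1, 0.003, 0.081, 0, 0, 0, 0]
    - [-1, 0.003, 0.081, 0, 0, 0, 0]
  grip_force: 25

```text
clock: 2.6
eef_pos: [488.0, 65.8, 61.7]
tcp_rot: [-1.573, 0.002, 1.555]
contact_force: [-0.5, -12.5, 10.9]
opening: 0.324
```

```bash
python3 - <<'E'
from h import *
import cv2
s=r.sense();p=s["eef_pos"];print(p,s["opening"],s["contact_force"])
f=r.grab_frame("side")[:,:,::-1];cv2.imwrite("pics/g1.png",cv2.resize(f[180:320,240:400],None,fx=4,fy=4))
# arc about the hinge, grasp point 19 above tcp
z0=79
for th in np.arange(.2,1.61,.2):
    c,n=np.cos(th),np.sin(th); dx,dz=-146*c+22*n+146, 146*n+22*c-22
    print(round(th,1),"dx %.1f dz %.1f"%(dx,dz))
E
```

```text
[487.98    65.8151  61.7469] 0.3244366276562339 [ -0.5345 -12.494   10.8504]
0.2 dx 7.3 dz 28.6
0.4 dx 20.1 dz 55.1
0.6 dx 37.9 dz 78.6
0.8 dx 60.1 dz 98.1
1.0 dx 85.6 dz 112.7
1.2 dx 113.6 dz 122.0
1.4 dx 142.9 dz 125.6
1.6 dx 172.3 dz 123.3
```

View pics/g1.png

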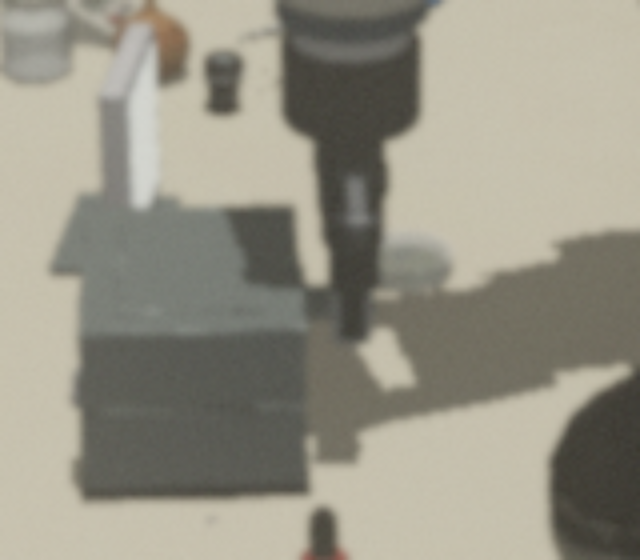

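>>> servo_tool:
  motion:
    - [-1, -0.001, -0.0165, -0.003, 0, 0, 0]
    - [-1, -0.001, -0.0305, -0.0075, 0, 0, 0]
    - [-1, -0.001, -0.044, -0.013, 0, 0, 0]
    - [-1, -0.001, -0.057, -0.02, 0, 0, 0]
    - [-1, -0.001, -0.069, -0.0285, 0, 0, 0]
    - [-1, -0.001, -0.0805, -0.038, 0, 0, 0]
    - [-1, -0.001, -0.091, -0.0485, 0, 0, 0]
    - [-1, -0.001, -0.1, -0.06, 0, 0, 0]
    - [-1, -0.001, -0.108, -0.0725, 0, 0, 0]
    - [-1, -0.001, -0.1145, -0.0855, 0, 0, 0]
    - [-1, -0.001, -0.12, -0.0995, 0, 0, 0]
    - [-1, -0.001, -0.124, -0.1135, 0, 0, 0]

```text
clock: 4.15
eef_pos: [599.9, 63.2, 184.8]
tcp_rot: [-1.568, 0.002, 1.554]
contact_force: [-1.7, -5.7, -2.2]
opening: 0.319
```

>>> servo_tool:
  motion:
    - [-1, 0, -0.0025, -0.0145, 0, 0, 0]
    - [-1, 0, -0.0035, -0.029, 0, 0, 0]
    - [-1, 0, -0.003, -0.044, 0, 0, 0]
    - [-1, 0, -0.001, -0.059, 0, 0, 0]
    - [-1, 0, 0, -0.066, 0, 0, 0]
    - [-1, 0, 0, -0.066, 0, 0, 0]
    - [1, 0, 0, -0.066, 0, 0, 0]
    - [1, 0, 0, -0.066, 0, 0, 0]
    - [1, 0, 0, -0.066, 0, 0, 0]
    - [1, 0, -0.04, -0.066, 0, 0, 0]
    - [1, 0, -0.09, -0.04, 0, 0, 0]
    - [1, 0, -0.12, 0.02, 0, 0, 0]

```text
clock: 5.65
eef_pos: [585.9, 64.8, 304.7]
tcp_rot: [-1.575, -0.001, 1.554]
contact_force: [0.0, 0.4, 0.6]
opening: 1.0
```

>>> servo_tool:
  motion:
    - [1, 0, 0, 0.06, 0, 1, 0]
    - [1, 0, 0, 0.12, 0, 2, 0]
    - [1, 0, 0, 0.17, 0, 3, 0]
    - [1, 0, 0, 0.2, 0, 4, 0]
    - [1, 0, 0, 0.2, 0, 5, 0]
    - [1, 0, 0, 0.2, 0, 6, 0]
    - [1, 0, 0, 0.2, 0, 7, 0]
    - [1, 0, 0, 0.2, 0, 8, 0]
    - [1, 0, 0, 0.2, 0, 9, 0]
    - [1, 0, 0, 0.2, 0, 9, 0]

```text
clock: 6.9
eef_pos: [384.7, 67.9, 302.4]
tcp_rot: [-1.571, -0.0, -0.016]
contact_force: [-0.7, -0.6, -0.6]
opening: 1.0
```

```bash
python3 - <<'E'
from h import *
import cv2
print(r.sense())
O=[]
for n,(x0,y0,x1,y1) in(("top",(240,150,410,290)),("side",(230,170,380,310))):
    f=r.grab_frame(n)[:,:,::-1];cv2.imwrite(f"pics/{n}1.png",f);O.append(cv2.resize(f[y0:y1,x0:x1],(x1*5//2*0+(x1-x0)*5//2,350),interpolation=cv2.INTER_CUBIC))
cv2.imwrite("pics/op.png",np.hstack(O))
E
```

```text
{'clock': 6.9, 'qpos': array([ 0.1709, -0.1038,  2.0011,  0.0001,  1.244 ,  0.1864]), 'qvel': array([ 0.0002,  0.0006,  0.0023,  0.0017,  0.0002, -0.0987]), 'joint_efforts': array([ -0.0082, -28.0301, -35.9074,   0.0032,  -0.0016,   1.5156]), 'eef_pos': array([384.7021,  67.9444, 302.3779]), 'tcp_rot': array([-1.5706, -0.0003, -0.0155]), 'contact_force': array([-0.7134, -0.5609, -0.6134]), 'wrist_torque': array([-0.0017, -0.0321, -0.0169]), 'opening': 1.0004459865088071}
```

View pics/op.png

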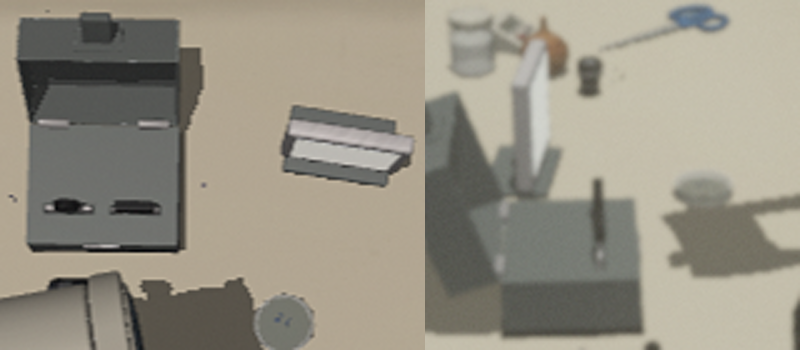

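```bash
python3 - <<'E'
from h import *
import cv2
t=cv2.imread("pics/top1.png");x0,y0=250,224
g=t.max(2)[y0:y0+16,x0:x0+62]
n,l,st,c=cv2.connectedComponentsWithStats((g<60).astype(np.uint8))
for i in range(1,n):
    if st[i,4]>8: print(st[i],c[i]+[x0,y0],ray("top",*(c[i]+[x0,y0]),92))
print(g[5:12])
s=cv2.imread("pics/side1.png")
gs=s.max(2)[230:285,285:310]; n,l,st,c=cv2.connectedComponentsWithStats((gs<70).astype(np.uint8))
for i in range(1,n):
    if st[i,4]>8: print("side",st[i]+[285,230,0,0,0],c[i]+[285,230])
print("pred side grip +33 bottom/top",pix("side",np.array([551.,98,71])),pix("side",np.array([551.,98,97])),"bar",pix("side",np.array([551.,32,92])))
print("pred top",pix("top",np.array([551.,98,97])),pix("top",np.array([551.,32,92])))
P=np.array([ray("top",240+(u+.5)/2.5-.5,150+(v+.5)/2.5-.5,56) for u,v in((28,247),(183,248),(184,130),(29,125))]);print(P)
E
```

```text
[12  6 12  6 54] [266.7778 232.1111] [549.8134  95.5294  92.    ]
[35  6 19  6 83] [293.6988 232.494 ] [548.3571  30.4473  92.    ]
[[159 119 114 114 113 114 113 114 113 114 115 117 109  85  70  71  71  84
   96  95 106 117 116 115 113 114 113 113 113 113 114 113 112 113 113 115
  116 117 117 117 117 118 118 118 118 117 116 117 117 116 117 115 114 114
  114 112 112 113 113 114 107  73]
 [159 119 113 112 113 113 114 115 113 115 106  70  34  30  31  33  34  34
   34  31  42  76 106 117 116 114 114 113 113 113 113 113 113 114 116  97
   64  56  58  57  57  57  55  54  53  62  72  70  72  72  82 106 119 116
  113 112 114 113 113 116 108  74]
 [159 119 113 114 114 114 110  99  94  94  89  60  17  24  28  34  31  28
   25  22  20  28  46  50  80 105 105 107 108 114 113 113 113 114 117  95
   45  40  40  38  39  41  39  39  38  40  43  40  42  41  37  46  55  91
  116 113 113 112 114 115 100  55]
 [160 120 113 114 114 113 110 100 136 168 149  93  18  29  37  37  33  29
   27  21  20  25  49  92 125 116  82  88 111 114 114 114 115 107  80  54
   43  44  44  44  46  43  44  44  44  44  43  42
[... 395 characters left out ...]
0  28  34  53  66  73  80  77  63  80 112 116 116 115 115 102  85  72
   31  12  12  15  12  18  15  16  17  15  14  17  18  17  15  60  90  84
   94 116 114 113 113 115  99  54]
 [154 111 113 113 112 114 116 104  90  89  91  91  92  93  89  84  70  50
   50  60  68  66  65  68  77  78  76  91 111 114 114 115 115 101  68  60
   70  72  69  85  89  67  56  55  55  49  42  39  41  42  42  51  63  62
   90 114 113 114 113 115  98  59]]
pred side grip +33 bottom/top [300.2268 265.3619] [300.0029 254.8267] bar [298.8247 242.937 ]
pred top [265.5634 231.3676] [293.0532 231.4147]
[[513.8606 138.0385  56.    ]
 [511.6355 -15.415   56.    ]
 [630.1226 -17.2557  56.    ]
 [636.4485 137.7327  56.    ]]
```

```bash
python3 -c "
from h import *
go((550,96.5,170,-1),(550,96.5,66,-1))"
```

```text
7.0 [384.7539  67.9227 302.3403] [-89.993   -0.0121  -0.725 ] 0.9955051844286622 [ 0.6006 -0.0768 -0.415 ]
(550, 96.5, 170, -1) [0.1648 0.1324 0.0306] [-0.    0.03  0.  ]
(550, 96.5, 66, -1) [0.1648 0.2364 0.0306] [-0.    0.03  0.  ]
```

>>> servo_tool:
  motion:
    - [0.3, 0.05, 0.02, 0.01, 0, 0, 0]
    - [0.3, 0.1, 0.05, 0.02, 0, 0, 0]
    - [0.3, 0.14, 0.09, 0.03, 0, 0, 0]
    - [0.3, 0.165, 0.132, 0.0305, 0, 0, 0]
    - [0.3, 0.165, 0.17, 0.0305, 0, 0, 0]
    - [0.3, 0.165, 0.205, 0.0305, 0, 0, 0]
    - [0.3, 0.165, 0.225, 0.0305, 0, 0, 0]
    - [0.3, 0.165, 0.236, 0.0305, 0, 0, 0]
    - [0.3, 0.165, 0.236, 0.0305, 0, 0, 0]
    - [0.3, 0.165, 0.236, 0.0305, 0, 0, 0]

```text
clock: 8.25
eef_pos: [551.0, 95.7, 67.1]
tcp_rot: [-1.57, -0.001, -0.016]
contact_force: [0.2, -0.2, 0.1]
opening: 0.648
```

```bash
python3 - <<'E'
from h import *
import cv2
go((550,96.5,66,-1))
f=r.grab_frame("side")[:,:,::-1];f2=r.grab_frame("top")[:,:,::-1]
a=cv2.resize(f[200:300,240:380],(560,400),interpolation=cv2.INTER_CUBIC)
cv2.imwrite("pics/g2.png",a)
E
```

```text
8.25 [550.966   95.7112  67.148 ] [-89.983   -0.0808  -0.9249] 0.647970872140525 [ 0.2165 -0.2152  0.081 ]
(550, 96.5, 66, -1) [-0.001   0.0011  0.0008] [-0.    0.01  0.01]
```

View pics/g2.png

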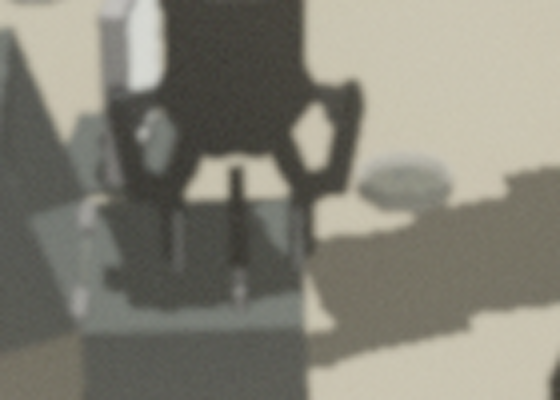

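>>> servo_tool:
  motion:
    - [-1, 0, 0.001, 0, 0, 0, 0]
    - [-1, 0, 0.001, 0, 0, 0, 0]
    - [-1, 0, 0.001, 0, 0, 0, 0]
    - [-1, 0, 0.001, 0, 0, 0, 0]
    - [-1, 0, 0.001, 0, 0, 0, 0]
    - [-1, 0, 0.001, 0, 0, 0, 0]
  grip_force: 50

```text
clock: 9.1
eef_pos: [550.6, 95.6, 65.5]
tcp_rot: [-1.571, -0.001, -0.017]
contact_force: [0.1, 0.3, 6.0]
opening: 0.109
```

>>> servo_tool:
  motion:
    - [-1, 0, -0.01, 0, 0, 0, 0]
    - [-1, 0, -0.025, 0, 0, 0, 0]
    - [-1, 0, -0.04, 0, 0, 0, 0]
    - [-1, 0, -0.055, 0, 0, 0, 0]
    - [-1, 0, -0.07, 0, 0, 0, 0]
    - [-1, 0, -0.09, 0, 0, 0, 0]
    - [-1, 0, -0.11, 0, 0, 0, 0]
    - [-1, 0, -0.13, 0, 0, 0, 0]
    - [-1, 0, -0.13, 0, 0, 0, 0]

```text
clock: 10.22
eef_pos: [551.3, 95.7, 197.1]
tcp_rot: [-1.57, -0.003, -0.017]
contact_force: [1.6, -0.8, -0.2]
opening: 0.108
```

```bash
python3 - <<'E'
from h import *
import cv2
go((552.5,-166.5,180,-9.8),(552.5,-166.5,101,-9.8))
O=[]
for n,(x0,y0,x1,y1) in(("side",(240,160,380,300)),("top",(240,150,380,290))):
    f=r.grab_frame(n)[:,:,::-1];cv2.imwrite(f"pics/{n}2.png",f);O.append(cv2.resize(f[y0:y1,x0:x1],(400,400),interpolation=cv2.INTER_CUBIC))
cv2.imwrite("pics/up.png",np.hstack(O))
E
```

```text
10.225 [551.2912  95.7221 197.1121] [-89.9658  -0.1844  -0.9653] 0.10813053316376182 [ 1.6089 -0.7889 -0.1614]
(552.5, -166.5, 180, -9.8) [ 0.0056  0.017  -0.2622] [-0.    0.88  0.02]
(552.5, -166.5, 101, -9.8) [ 0.0053  0.096  -0.2622] [-0.    0.88  0.02]
```

View pics/up.png

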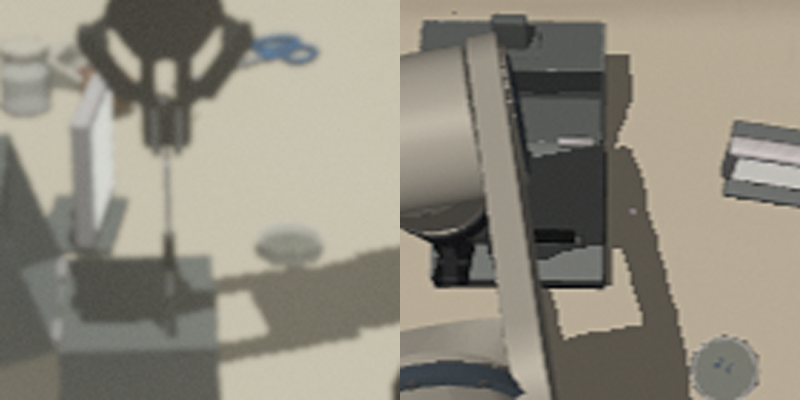

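>>> servo_tool:
  motion:
    - [-1, 0, 0, -0.03, 0, 0.1, 0]
    - [-1, 0.001, 0, -0.07, 0, 0.25, 0]
    - [-1, 0.002, 0, -0.115, 0, 0.4, 0]
    - [-1, 0.003, 0, -0.16, 0, 0.55, 0]
    - [-1, 0.004, 0.005, -0.2, 0, 0.7, 0.01]
    - [-1, 0.005, 0.01, -0.235, 0, 0.8, 0.02]
    - [-1, 0.005, 0.02, -0.255, 0, 0.88, 0.02]
    - [-1, 0.005, 0.04, -0.262, 0, 0.88, 0.02]
    - [-1, 0.005, 0.06, -0.262, 0, 0.88, 0.02]
    - [-1, 0.005, 0.08, -0.262, 0, 0.88, 0.02]
    - [-1, 0.005, 0.0955, -0.262, 0, 0.88, 0.02]
    - [-1, 0.005, 0.0955, -0.262, 0, 0.88, 0.02]

```text
clock: 11.82
eef_pos: [549.8, -165.9, 98.2]
tcp_rot: [-1.571, 0.006, -0.17]
contact_force: [-0.1, 1.0, -0.7]
opening: 0.105
```

```bash
python3 - <<'E'
from h import *
import cv2
go((552,-166.5,101.5,-9.8))
O=[]
for n,(x0,y0,x1,y1) in(("side",(240,130,360,250)),("top",(320,170,440,290))):
    f=r.grab_frame(n)[:,:,::-1];cv2.imwrite(f"pics/{n}3.png",f);O.append(cv2.resize(f[y0:y1,x0:x1],(400,400),interpolation=cv2.INTER_CUBIC))
cv2.imwrite("pics/fin.png",np.hstack(O))
for X in[(552,-166.5,41.5),(552,-166.5,101.5)]:
    print(X,(pix("side",np.array(X))-[240,130]+.5)*400/120)
E
```

```text
11.825 [ 549.8068 -165.8779   98.1612] [-89.9905   0.371   -9.7526] 0.10540871533606384 [-0.0542  0.9999 -0.7026]
(552, -166.5, 101.5, -9.8) [ 0.0022 -0.0034 -0.0002] [-0.    0.   -0.04]
(552, -166.5, 41.5) [187.4934 319.3989]
(552, -166.5, 101.5) [185.7683 248.2056]
```

View pics/fin.png

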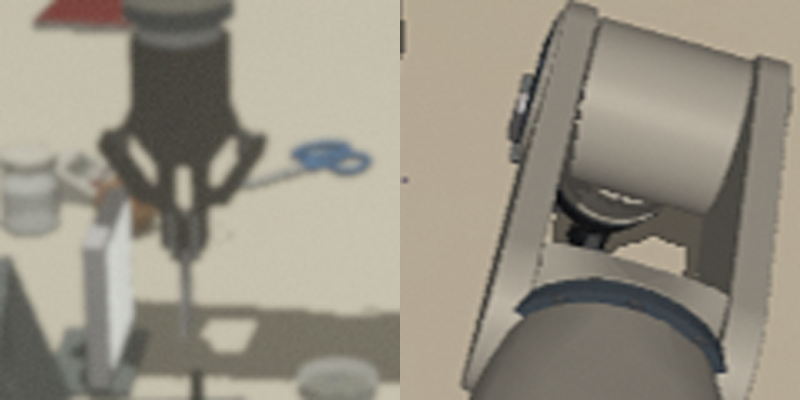

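>>> servo_tool:
  motion:
    - [-1, 0.001, -0.0015, 0, 0, 0, -0.02]
    - [-1, 0.002, -0.003, 0, 0, 0, -0.04]
    - [-1, 0.002, -0.003, 0, 0, 0, -0.04]
    - [-1, 0.002, -0.003, 0, 0, 0, -0.04]
    - [-1, 0.002, -0.003, 0, 0, 0, -0.04]
    - [-1, 0.002, -0.003, 0, 0, 0, -0.04]

```text
clock: 12.68
eef_pos: [552.8, -166.8, 102.7]
tcp_rot: [-1.571, -0.003, -0.17]
contact_force: [0.8, 0.0, 0.6]
opening: 0.11
```

```bash
python3 - <<'E'
from h import *
import cv2
go((552,-166.5,101.5,-9.8)); print(r.sense()["qvel"])
s0=cv2.imread("pics/side0.png").astype(int);s=r.grab_frame("side")[:,:,::-1].astype(int)
for n,(u,v) in dict(drop=(321,332),pot=(271,343),ocular=(296,201),dish=(341,245)).items():
    print(n,np.abs(s-s0)[v-9:v+10,u-9:u+10].mean())
E
```

```text
12.675 [ 552.8045 -166.8216  102.6531] [-90.0149  -0.1926  -9.7655] 0.10956357675653328 [0.7966 0.0467 0.5768]
(552, -166.5, 101.5, -9.8) [-0.0009  0.0012  0.0002] [0.   0.   0.02]
[-0.0016  0.0018 -0.0002  0.0004 -0.0009  0.0001]
drop 5.49584487534626
pot 4.137580794090489
ocular 25.234533702677748
dish 13.1865189289012
```

>>> servo_tool:
  motion:
    - [-1, -0.001, 0.0015, 0, 0, 0, 0]
    - [-1, -0.001, 0.0015, 0, 0, 0, 0]
    - [-1, -0.001, 0.0015, 0, 0, 0, 0]
    - [-1, -0.001, 0.0015, 0, 0, 0, 0]

```text
clock: 13.22
eef_pos: [551.9, -166.7, 101.2]
tcp_rot: [-1.571, -0.004, -0.17]
contact_force: [-0.3, -0.5, -0.7]
opening: 0.108
```

```bash
python3 -c "
from h import *
go((552,-166.5,101.5,-9.8));print(r.sign_off())"
```

```text
13.225 [ 551.9118 -166.6583  101.2369] [-90.0158  -0.2028  -9.7635] 0.10823141012481491 [-0.3107 -0.5483 -0.6602]
(552, -166.5, 101.5, -9.8) [ 0.0001 -0.0003  0.0002] [0.   0.   0.02]
the job is handed in; nothing more can be done
None
```

I opened the flap fully and it stayed back. I then drew out the round-gripped plate, left the bar-gripped one in its slot, and signed off at 13.2 s with the plate held in front of the panel.

**Final pose:** the last reading put the tool within 0.3 mm of its target. That target sets the plate about 5 cm from my measured panel face, with the window about 72 mm up. The yaw of -9.8° matches the panel, and the tilt is about 0.2°. The grip was firm at 9 mm opening and outside forces were under 1 N.

**Checks that disagreed or stayed open:**
- **Panel height:** the side view put the panel's top at about 125 mm, against 137 mm from the stated sizes. I centred on the stated 72 mm, so the window may sit about 6 mm high of the visible panel's centre.
- **Panel position:** the top view gave the panel's place to about 2–3 mm, so the 5 cm gap carries that error.
- **Bystanders:** the bottle and pot showed no visible change in the last side picture, and the dish looked unmoved, though its patch differed a little, probably from the arm's shadow. The gripper blocked the view of the eyepiece; the arm did not go near it.

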